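Queue three samples by pressing their dock keys in order

TASK

Queue three samples for analysis: with your fingertips, lightly press down the round grey key of the dock that holds the red-capped vial, then that of the blue-capped vial, then that of the white-capped vial, in this order, so that each key stays down, about halfway or further. Leave the key of the black-capped vial up. Nothing is to be picked up: leave all vials standing in their docks and the other things on the bench where they are.

Things in the scene. Friction and masses are not known exactly. Their poses are not given: they have to be found in the camera images.
- dock_red: fixed white sample dock holding the red-capped vial, 116 x 60 mm, slab top 18 mm above the bench; origin: centre of its underside, x along its long side from key to vial, z up. Key axis at x = -30 mm; grey vial socket block (36 x 40 mm, top 40 mm up) centred at x = +34 mm. All four docks are alike and stand in any order; only the vial's cap tells which is which
- key_red (a joint): push-down travel of the round grey key of the dock with the red-capped vial, m: 0 up, 0.014 at its hard stop. It slides straight down, needs about 3 N to start and 6 N near the stop when pushed slowly (1.5 N more at 50 mm/s), and stays wherever it is left (friction), so it latches as pressed; 5 mm or more down counts as pressed, 7 to 10 mm is a good press; running hard onto the stop, over 20 N, is too hard
- key_red_top (a point): centre of the top face of that key (moves with it); the key is 33 mm across, nearly flat (crown 1.5 mm), its top 39 mm above the bench when up, 25 mm at the stop, always at least 5 mm proud of the collar and slab round it
- sample_red: loose glass sample vial with a red screw cap, 20 mm across, 53 mm tall, standing upright 20 mm deep in its dock's socket (1 mm play), 64 mm behind the key axis; cap top 73 mm above the bench; origin at the centre of its foot
- socket_red (a point): centre of the floor of the socket that holds the red-capped vial, 20 mm above the bench
- dock_blue: fixed white sample dock holding the blue-capped vial, 116 x 60 mm, slab top 18 mm above the bench; origin: centre of its underside, x along its long side from key to vial, z up. Key axis at x = -30 mm; grey vial socket block (36 x 40 mm, top 40 mm up) centred at x = +34 mm. All four docks are alike and stand in any order; only the vial's cap tells which is which
- key_blue (a joint): push-down travel of the round grey key of the dock with the blue-capped vial, m: 0 up, 0.014 at its hard stop. It slides straight down, needs about 3 N to start and 6 N near the stop when pushed slowly (1.5 N more at 50 mm/s), and stays wherever it is left (friction), so it latches as pressed; 5 mm or more down counts as pressed, 7 to 10 mm is a good press; running hard onto the stop, over 20 N, is too hard
- key_blue_top (a point): centre of the top face of that key (moves with it); the key is 33 mm across, nearly flat (crown 1.5 mm), its top 39 mm above the bench when up, 25 mm at the stop, always at least 5 mm proud of the collar and slab round it
- sample_blue: loose glass sample vial with a blue screw cap, 20 mm across, 53 mm tall, standing upright 20 mm deep in its dock's socket (1 mm play), 64 mm behind the key axis; cap top 73 mm above the bench; origin at the centre of its foot
- socket_blue (a point): centre of the floor of the socket that holds the blue-capped vial, 20 mm above the bench
- dock_white: fixed white sample dock holding the white-capped vial, 116 x 60 mm, slab top 18 mm above the bench; origin: centre of its underside, x along its long side from key to vial, z up. Key axis at x = -30 mm; grey vial socket block (36 x 40 mm, top 40 mm up) centred at x = +34 mm. All four docks are alike and stand in any order; only the vial's cap tells which is which
- key_white (a joint): push-down travel of the round grey key of the dock with the white-capped vial, m: 0 up, 0.014 at its hard stop. It slides straight down, needs about 3 N to start and 6 N near the stop when pushed slowly (1.5 N more at 50 mm/s), and stays wherever it is left (friction), so it latches as pressed; 5 mm or more down counts as pressed, 7 to 10 mm is a good press; running hard onto the stop, over 20 N, is too hard
- key_white_top (a point): centre of the top face of that key (moves with it); the key is 33 mm across, nearly flat (crown 1.5 mm), its top 39 mm above the bench when up, 25 mm at the stop, always at least 5 mm proud of the collar and slab round it
- sample_white: loose glass sample vial with a white screw cap, 20 mm across, 53 mm tall, standing upright 20 mm deep in its dock's socket (1 mm play), 64 mm behind the key axis; cap top 73 mm above the bench; origin at the centre of its foot
- socket_white (a point): centre of the floor of the socket that holds the white-capped vial, 20 mm above the bench
- dock_black: fixed white sample dock holding the black-capped vial, 116 x 60 mm, slab top 18 mm above the bench; origin: centre of its underside, x along its long side from key to vial, z up. Key axis at x = -30 mm; grey vial socket block (36 x 40 mm, top 40 mm up) centred at x = +34 mm. All four docks are alike and stand in any order; only the vial's cap tells which is which
- key_black (a joint): push-down travel of the round grey key of the dock with the black-capped vial, m: 0 up, 0.014 at its hard stop. It slides straight down, needs about 3 N to start and 6 N near the stop when pushed slowly (1.5 N more at 50 mm/s), and stays wherever it is left (friction), so it latches as pressed; 5 mm or more down counts as pressed, 7 to 10 mm is a good press; running hard onto the stop, over 20 N, is too hard
- key_black_top (a point): centre of the top face of that key (moves with it); the key is 33 mm across, nearly flat (crown 1.5 mm), its top 39 mm above the bench when up, 25 mm at the stop, always at least 5 mm proud of the collar and slab round it
- sample_black: loose glass sample vial with a black screw cap, 20 mm across, 53 mm tall, standing upright 20 mm deep in its dock's socket (1 mm play), 64 mm behind the key axis; cap top 73 mm above the bench; origin at the centre of its foot
- socket_black (a point): centre of the floor of the socket that holds the black-capped vial, 20 mm above the bench
- stopper: loose brown rubber stopper, 30 mm across, 28 mm tall; bystander; origin at the centre of its underside
- beaker: loose empty clear beaker, 58 mm across, 68 mm tall; bystander; origin at the centre of its underside
- cap: loose blue bottle screw cap, 53 mm across, 24 mm tall; bystander; origin at the centre of its underside
- pp_bottle: loose wide-mouth bottle with blue cap, 57 mm across, 76 mm tall; bystander; origin at the centre of its underside

How it is judged (in metres and radians):
On the way, in this order (a step that is already met when the one before it is completed fails the run):
1. the key of the red-capped vial is pressed at least 5 mm down (value of joint key_red above 0.005 m), for 0.1 s.
2. the key of the blue-capped vial is pressed at least 5 mm down (value of joint key_blue above 0.005 m), for 0.1 s.
3. the key of the white-capped vial is pressed at least 5 mm down (value of joint key_white above 0.005 m), for 0.1 s.
At the end, for the whole second after the job is handed in: The keys of the red-, blue- and white-capped vials are each at least 5 mm down, that of the black-capped vial is less than 2 mm down; every vial stands in its own socket (within 6 mm of its floor centre, tilted less than 0.2 rad, at rest) and the bystanders are within 20 mm of where they stood (value of joint each of key_red, key_blue, key_white above 0.005 m and value of joint key_black below 0.002 m and distance between sample_red and socket_red below 0.006 m and distance between sample_blue and socket_blue below 0.006 m and distance between sample_white and socket_white below 0.006 m and distance between sample_black and socket_black below 0.006 m and angle between each of sample_red, sample_blue, sample_white, sample_black's own z axis and vertical below 0.2 rad and linear speed of each of sample_red, sample_blue, sample_white, sample_black below 0.02 m/s and distance of each of stopper, beaker, cap, pp_bottle from where it was at the start of the episode below 0.02 m); the robot touches nothing.
It fails at once if a key pressed (over 3 mm) out of order: blue-capped before red-capped is down, or white-capped before blue-capped is down ((value of joint key_blue above 0.003 m and value of joint key_red below 0.005 m) or (value of joint key_white above 0.003 m and value of joint key_blue below 0.005 m)).
It fails at once if the key of the black-capped vial pressed (over 3 mm) (value of joint key_black above 0.003 m).
It fails at once if a key or dock pressed harder than 20 N (contact force between any of the fingers, the arm and dock_red above 20 N or contact force between any of the fingers, the arm and dock_blue above 20 N or contact force between any of the fingers, the arm and dock_white above 20 N or contact force between any of the fingers, the arm and dock_black above 20 N).
It fails at once if a vial lifted or shifted by more than 8 mm (distance of any of sample_red, sample_blue, sample_white, sample_black from where it was at the start of the episode above 0.008 m).
It fails at once if a bystander lifted or shifted by more than 20 mm (distance of any of stopper, beaker, cap, pp_bottle from where it was at the start of the episode above 0.02 m).
It also fails if it takes over 38 s, if anything falls off the work surface, if the arm or the gripper's body presses on something with over 40 N, if the wrist force passes 120 N, or if a joint passes its speed limit or range.

ROBOT

A 6-joint arm with a two-finger parallel gripper is mounted at the origin on a cart in front of the work surface, level with it; the furniture and walls round the work are solid. World frame = base frame: x ahead of the robot, y to its left, z up, the work surface at z = 0. Lengths are in mm, angles in rad, forces in N, time in s.
With the tool pointing down it reaches from about 275 to 825 mm from the base axis. Payload 4.9 kg.
Tool frame: the origin (TCP) lies between the finger pads; the fingertips stand 17 mm ahead of it and the grasp point (between the pads) lies 2 mm behind it (r.finger_overhang is the distance from the TCP to the fingertips, in mm); z points along the fingers, y is the line along which they close (so a half turn about z gives the same grasp; the last joint's range is limited). The gripper opens to 85 mm and grips with 20 to 120 N. Pads are 22 mm wide; open, the fingers measure 114 mm over their backs; the gripper's body (76 mm by 85 mm) begins 54 mm behind the grasp point. The pads swing forward as they close: fully open they stand 13 mm farther back than shut.
Start: joints at [1.082, 0.326, -0.193, 1.052, 0, 1.437], TCP at [191.067, 515.763, 212.581] pointing down, gripper open.
Joint ranges: [-2.65, 2.65], [-0.97, 1.79], [-1.3, 1.35], [-1.93, 2.1], [-1.47, 1.37], [-3.14, 3.14]. Speed limits (rad/s): [2.57, 2.57, 3.14, 3.14, 3.14, 3.14].

INTERFACE

Orientations are given as a 3x3 rotation matrix whose columns are the frame's x, y, z axes.
In Python, from station import r, camera, calibration, workorder, models gives the robot as it stands.
- The arm moves only by the shell command python3 -m creep 'ROWS' [FORCE]. ROWS is JSON, a list of rows, each a list of 5 numbers: the shift along the tool's x, y, z in units of 200 mm (1.0 is 200 mm), then the turn about the tool's z in units of 1.5 rad (1.0 is 1.5 rad), then the opening, from -1 (shut) to 1 (fully open), so that 0 is half open. In form: [[tx, ty, tz, spin, grip], ...]. A call has 1 to 5 rows; each row shifts and turns the commanded pose from where the row before left it, along the tool's axes as they then stand; what a row does not reach is not made up. A row lasts 1/10 s, in which the tool goes at most 50 mm and 8.59 degrees, less where a joint would pass 70% of its speed; a pose out of reach is approached as far as the arm can. A call with a number of a shift or a turn outside -1 to 1 is refused whole. A call with a gripper value outside its range is refused whole. The fingers move at their own pace and stop on an object; FORCE is the grip in N (left out, the last holds). Time passes only in rows, so rows that do not move let the fingers close. It gives the time, the measured TCP pose, the force, the opening and the grip force at its end, in the units of the state.
- r.get_state(): the state, without advancing time (a new reading comes with each control period).
- camera(name): name is "scene" or "top" or "wrist"; returns (picture, depth): 420x560x3 uint8, red, green, blue; 420x560 float32, mm along the optical axis (not along the pixel's ray), 0 where there is no reading.
- calibration(name): a dict with "fx", "fy", "cx", "cy" (pixels), "k1" (the pictures are not rectified: a ray, as slopes to the right and down, at radius r is drawn at 1 + k1 r^2 times it, then the intrinsics apply), "world_from_camera" (4x4, takes a point from camera to world coordinates); the wrist camera has in their place "T_tool_cam" (4x4, takes a point from camera to tool coordinates, whose origin is the TCP and whose axes are the flange's). Camera axes: x right, y up, looking along -z (the intrinsics and any distortion apply to the point x, -y, -z); pixel columns grow to the right and rows downward; lengths in mm; the calibration is good to about 2 mm. A picture is of the moment at which its call begins: read the wrist's pose just before it. calibration takes no time and is no camera call.
- workorder.close_job(): hands the job in; it is judged then, once.
Trained networks look in the newest picture that a camera, given by its name, has taken for a name from the list of things; names that differ only in an ending like _2 or _b are one class to them, and where a whole thing is asked for, a point or a joint stands for the part that bears it (a point fixed in the world has none). Each returns a list of dicts, best first, with "p" (0 to 1); they miss things now and then, are a little off and sometimes report something else, mostly with a low value. They report only what shows in the picture. A call takes as long as a camera call.
- models.regions_of(target, camera): "pixels" (420x560 bool, what is visible of it) and "extent" ([centre column, centre row, width, height] in pixels, round what is visible of it).
- models.spot_point(target, camera): "position" ([column, row] in pixels: a listed point, or the origin of a listed thing).
The state is a dict: "t": time; "q": joint angles; "qd": joint speeds; "tau": joint torques, N m; "eef_pos": TCP position; "tool_rot": TCP orientation; "wrist_force": force on the tool from outside, world axes, zero at the start; "torque": the same for the moment, N m; "gripper_width": finger opening in mm; "grip_force": force on a finger pad.
Only numpy, scipy, OpenCV 4.12 (cv2) and the standard library are available. Lean on these libraries where they do the work, as an engineer would, in place of code of your own. Each camera call takes 0.05 s, during which the arm holds its last target. There are 200 camera calls.

## Working session

There is one attempt and no reset: what is moved stays moved. The work goes in short steps, Python scripts to look and compute and a shell command to move; the robot and the scene stay as the last step left them, time stands still between calls to the robot, and variables do not carry over. Pictures are saved under pics/ and viewed, at most 13 in all, crops included, and the job is handed in when it is done.

```bash
mkdir -p pics; cat > h.py <<'E'
import numpy as np, cv2
from station import r, camera, calibration, models
def world(name,uv,depth=None,z=None,st=None):
    c=calibration(name)
    if 'world_from_camera' in c: T=np.array(c['world_from_camera'])
    else:
        P=np.eye(4);P[:3,:3]=np.array(st['tool_rot']);P[:3,3]=st['eef_pos'];T=P@np.array(c['T_tool_cam'])
    K=np.array([[c['fx'],0,c['cx']],[0,c['fy'],c['cy']],[0,0,1]],float)
    s=cv2.undistortPoints(np.array([[uv]],float),K,np.array([c['k1'],0,0,0],float))[0,0]
    d=np.array([s[0],-s[1],-1.])
    if z is not None:
        w=T[:3,:3]@d; k=(z-T[2,3])/w[2]; return T[:3,3]+k*w
    return T[:3,:3]@(d*depth)+T[:3,3]
E
python3 - <<'E'
from h import *
for n in ('top','scene'):
    im,d=camera(n); cv2.imwrite(f'pics/{n}0.png',im[:,:,::-1])
    for c in ('red','blue','white','black'):
        for t,z in ((f'key_{c}_top',39),(f'sample_{c}',20),(f'socket_{c}',20)):
            for o in models.spot_point(t,n)[:2]:
                print(n,t,round(o['p'],2),np.round(o['position']),np.round(world(n,o['position'],z=z)))
s=r.get_state();print(s['t'],s['tool_rot'],s['gripper_width'])
E
```

```text
top key_red_top 0.65 [412. 258.] [456. -85.  39.]
top sample_red 0.5 [406. 231.] [518. -77.  20.]
top socket_red 0.81 [407. 226.] [529. -80.  20.]
top key_blue_top 0.71 [215. 247.] [467. 358.  39.]
top key_blue_top 0.37 [406. 228.] [524. -73.  39.]
top sample_blue 0.39 [210. 220.] [529. 375.  20.]
top socket_blue 0.62 [212. 222.] [525. 371.  20.]
top socket_blue 0.49 [408. 230.] [520. -82.  20.]
top key_white_top 0.51 [287. 233.] [504. 198.  39.]
top key_white_top 0.44 [339. 235.] [502.  81.  39.]
top sample_white 0.64 [209. 224.] [521. 376.  20.]
top sample_white 0.45 [343. 207.] [569.  69.  20.]
top socket_white 0.86 [343. 207.] [569.  70.  20.]
top socket_white 0.55 [408. 232.] [516. -81.  20.]
top key_black_top 0.65 [282. 260.] [443. 207.  39.]
top sample_black 0.21 [336. 235.] [504.  84.  20.]
top socket_black 0.82 [290. 231.] [511. 190.  20.]
top socket_black 0.3 [212. 220.] [531. 370.  20.]
scene key_red_top 0.46 [310. 313.] [455. -74.  39.]
scene socket_red 0.8 [335. 311.] [520. -85.  20.]
scene key_blue_top 0.64 [222. 222.] [464. 357.  39.]
scene key_blue_top 0.4 [240. 222.]
[... 178 characters left out ...]
e socket_blue 0.29 [320. 322.] [472. -92.  20.]
scene key_white_top 0.59 [293. 269.] [513.  75.  39.]
scene sample_white 0.41 [312. 266.] [575.  75.  20.]
scene socket_white 0.82 [310. 271.] [558.  63.  20.]
scene socket_white 0.7 [237. 219.] [524. 377.  20.]
scene key_black_top 0.7 [243. 253.] [441. 195.  39.]
scene key_black_top 0.47 [291. 269.] [509.  75.  39.]
scene sample_black 0.65 [265. 251.] [506. 195.  20.]
scene socket_black 0.72 [327. 251.] [650. 108.  20.]
scene socket_black 0.66 [366. 268.] [689.  -4.  20.]
1.3 [[-9.37709339e-01  3.47420776e-01  4.55377267e-06]
 [ 3.47420775e-01  9.37709337e-01 -6.78110955e-05]
 [-2.78290986e-05 -6.20050223e-05 -9.99999998e-01]] 85.2780129664741
```

View pics/top0.png

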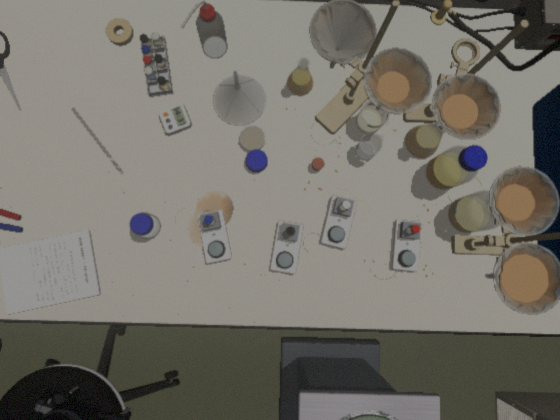

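View pics/scene0.png

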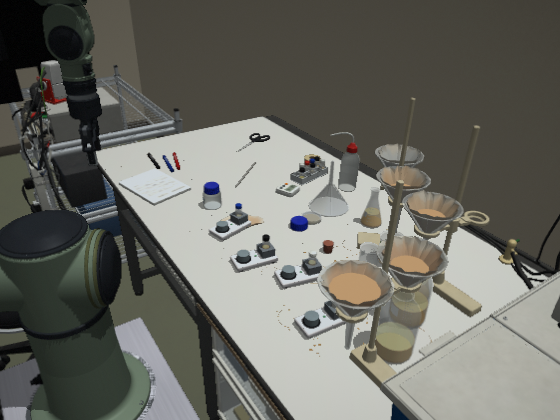

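The top view shows the docks from left to right: blue (key near 216,249), black (285,260), white (337,234) and red (407,258). The scene view agrees. Next I'll refine the key centres.

```bash
cat >> h.py <<'E'
def delta(p,st=None):
    st=st or r.get_state(); return np.array(st['tool_rot']).T@(np.array(p)-st['eef_pos'])/200
E
python3 - <<'E'
from h import *
im,d=camera('top'); g=cv2.cvtColor(im,cv2.COLOR_RGB2GRAY)
big=cv2.resize(g,None,fx=6,fy=6,interpolation=cv2.INTER_CUBIC)
R={}
for c,(u,v) in dict(blue=(216,249),black=(285,260),white=(337,234),red=(407,258)).items():
    o=big[(v-14)*6:(v+14)*6,(u-14)*6:(u+14)*6]
    h=cv2.HoughCircles(o,cv2.HOUGH_GRADIENT,1,60,param1=80,param2=12,minRadius=33,maxRadius=60)
    for x in h[0][:2]:
        p=(u-14+(x[0]+.5)/6-.5,v-14+(x[1]+.5)/6-.5)
        print(c,np.round(p,1),x[2]/6,np.round(world('top',p,z=38)),'depth',np.round(world('top',p,depth=d[int(round(p[1])),int(round(p[0]))])))
    cv2.imwrite('/tmp/x.png',o); R[c]=cv2.resize(im[v-40:v+20,u-25:u+25],None,fx=4,fy=4,interpolation=cv2.INTER_CUBIC)
cv2.imwrite('pics/keys.png',np.hstack(list(R.values()))[:,:,::-1])
for p in ((456,-85,150),): print(delta(p))
E
```

```text
blue [216. 249.] 9.05 [463. 356.  38.] depth [463. 356.  43.]
black [284.3 259.5] 8.683333 [444. 203.  38.] depth [444. 203.  40.]
white [336.  233.7] 8.666667 [506.  87.  38.] depth [506.  88.  42.]
red [406.2 258.2] 9.0 [455. -72.  38.] depth [455. -71.  41.]
[-2.28559779 -2.35671413  0.31289638]
```

View pics/keys.png

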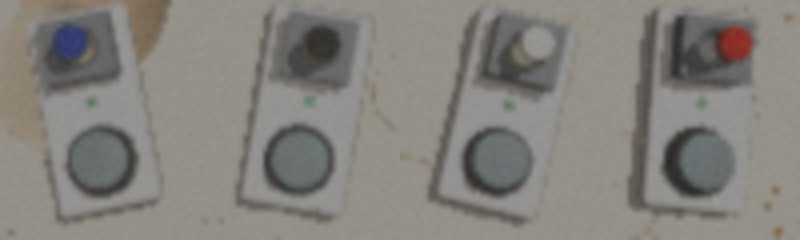

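The crop confirms all four key centres. I'll close the fingers and travel to red.

```bash
for i in 1 2; do :; done; python3 -m creep '[[-0.15,-0.155,0,0,-1],[-0.15,-0.155,0,0,-1],[-0.15,-0.155,0,0,-1],[-0.15,-0.155,0,0,-1],[-0.15,-0.155,0,0,-1]]' 20; python3 -m creep '[[-0.15,-0.155,0,0,-1],[-0.15,-0.155,0,0,-1],[-0.15,-0.155,0,0,-1],[-0.15,-0.155,0,0,-1],[-0.15,-0.155,0,0,-1]]'; python3 -m creep '[[-0.15,-0.155,0,0,-1],[-0.15,-0.155,0,0,-1],[-0.15,-0.155,0,0,-1],[-0.15,-0.155,0.1,0,-1],[-0.15,-0.13,0.1,0,-1]]'; python3 -c "
from h import *
print(delta((455,-73,150)),r.get_state()['wrist_force'],r.finger_overhang)"
```

```text
t: 1.85
eef_pos: [278.3, 316.9, 212.7]
tool_rot: [[-0.938, 0.347, 0.001], [0.347, 0.938, 0.0], [-0.0, 0.0, -1.0]]
wrist_force: [0.7, 0.7, -0.4]
gripper_width: 12.2
grip_force: 0.0
t: 2.35
eef_pos: [365.2, 119.2, 212.9]
tool_rot: [[-0.938, 0.347, 0.001], [0.347, 0.938, 0.0], [-0.001, 0.001, -1.0]]
wrist_force: [-0.2, 0.3, 1.1]
gripper_width: -0.1
grip_force: 0.0
t: 2.85
eef_pos: [454.4, -74.3, 172.8]
tool_rot: [[-0.937, 0.349, 0.002], [0.349, 0.937, -0.001], [-0.003, 0.0, -1.0]]
wrist_force: [1.4, 0.3, -0.0]
gripper_width: -0.2
grip_force: 0.0
[-0.00024317  0.00704441  0.11412118] [ 1.39515612  0.2736564  -0.03692499] 17.0
```

```bash
python3 - <<'E'
from h import *
st=r.get_state(); im,d=camera('wrist'); cv2.imwrite('pics/w1.png',im[:,:,::-1])
for t,z in (('key_red_top',39),('socket_red',20),('sample_red',20)):
    for o in models.spot_point(t,'wrist')[:2]:
        print(t,o['p'],np.round(o['position']),np.round(world('wrist',o['position'],z=z,st=st)))
for o in models.regions_of('key_red','wrist')[:1]: print(o['p'],o['extent'],world('wrist',o['extent'][:2],z=38,st=st))
g=cv2.medianBlur(cv2.cvtColor(im,cv2.COLOR_RGB2GRAY),5)
h=cv2.HoughCircles(g,cv2.HOUGH_GRADIENT,1,60,param1=80,param2=20,minRadius=25,maxRadius=90)
for x in ([] if h is None else h[0][:4]): print(x,np.round(world('wrist',x[:2],z=38,st=st)))
E
```

```text
key_red_top 0.83 [278. 187.] [456. -76.  39.]
key_red_top 0.65 [294. 241.] [513. -80.  39.]
socket_red 0.86 [293. 237.] [517. -82.  20.]
sample_red 0.46 [292. 238.] [518. -84.  20.]
0.92 [277.5, 180.8, 33.3, 33.5] [451.13577849 -74.39015979  38.        ]
[ 95.5 280.5  56.3] [ 484. -287.   38.]
[186.5 315.5  42.7] [ 555. -216.   38.]
[245.5 218.5  66.2] [ 475. -116.   38.]
[457.5 178.5  30.8] [507.  84.  38.]
```

View pics/w1.png

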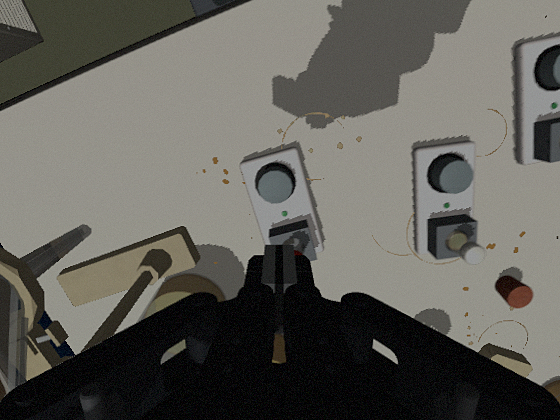

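The wrist view puts the red key at about (275,183), i.e. (452,-75), which agrees with the top view. The red cap sits behind the fingers. Descending.

```bash
python3 -m creep '[[0,0,0.2,0,-1],[0,0,0.2,0,-1],[0,0,0.1,0,-1],[0,0,0.02,0,-1],[0,0,0,0,-1]]'
```

```text
t: 3.6
eef_pos: [453.1, -70.9, 69.1]
tool_rot: [[-0.938, 0.346, -0.0], [0.346, 0.938, 0.0], [0.0, 0.0, -1.0]]
wrist_force: [0.7, 0.5, -0.9]
gripper_width: -0.2
grip_force: 0.0
```

```bash
python3 -m creep '[[-0.006,-0.018,0.03,0,-1],[0,0,0.02,0,-1],[0,0,0.01,0,-1],[0,0,0.01,0,-1],[0,0,0,0,-1]]'; python3 -m creep '[[0,0,0.01,0,-1],[0,0,0.01,0,-1],[0,0,0,0,-1]]'
```

```text
t: 4.1
eef_pos: [453.0, -75.7, 54.5]
tool_rot: [[-0.938, 0.348, -0.0], [0.348, 0.938, 0.0], [0.0, -0.0, -1.0]]
wrist_force: [-0.3, 0.6, 0.1]
gripper_width: -0.0
grip_force: 0.0
t: 4.4
eef_pos: [452.9, -75.6, 50.3]
tool_rot: [[-0.938, 0.347, -0.0], [0.347, 0.938, 0.0], [0.0, -0.0, -1.0]]
wrist_force: [-0.5, 0.0, -0.9]
gripper_width: 0.4
grip_force: 0.0
```

```bash
python3 -m creep '[[0,0,0.01,0,-1],[0,0,0,0,-1]]';python3 -m creep '[[0,0,0.01,0,-1],[0,0,0,0,-1]]'; python3 - <<'E'
from h import *
im,d=camera('scene'); cv2.imwrite('pics/s1.png',cv2.resize(im[240:350,240:400],None,fx=5,fy=5)[:,:,::-1])
E
```

```text
t: 4.6
eef_pos: [453.0, -75.7, 48.3]
tool_rot: [[-0.938, 0.347, -0.0], [0.347, 0.938, 0.0], [0.0, -0.0, -1.0]]
wrist_force: [-0.8, -0.2, -0.9]
gripper_width: -0.0
grip_force: 0.0
t: 4.8
eef_pos: [453.0, -75.7, 46.4]
tool_rot: [[-0.938, 0.347, -0.0], [0.347, 0.938, 0.0], [0.0, -0.0, -1.0]]
wrist_force: [1.0, -0.2, 0.6]
gripper_width: -0.0
grip_force: 0.0
```

View pics/s1.png

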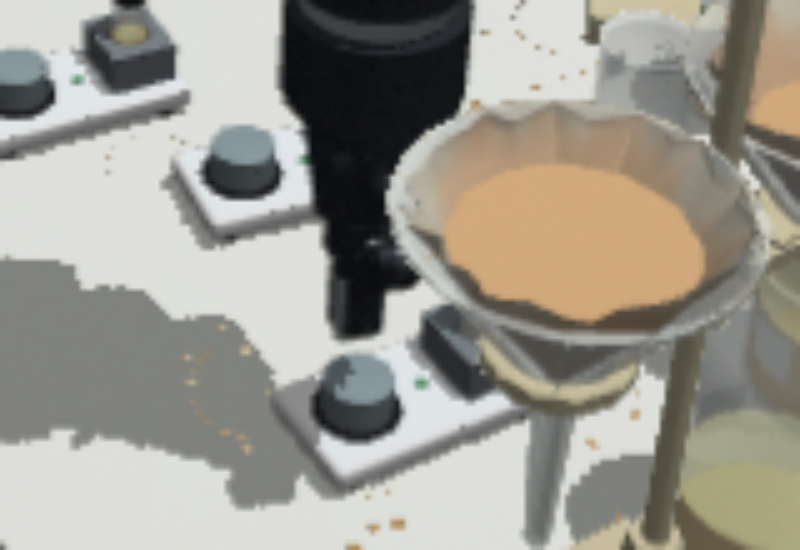

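The fingertips at crop (357,335) look clear above the red key, whose top is at (357,372). I'll check with depth from the scene and top cameras, and with the wrist picture.

```bash
python3 - <<'E'
from h import *
im,d=camera('scene')
st=r.get_state();print(st['eef_pos'],st['t'])
for (a,b) in ((357,325),(350,300),(365,325),(357,372),(357,390)):
    u,v=240+a/5-.4,240+b/5-.4
    print((a,b),np.round(world('scene',(u,v),depth=d[int(round(v)),int(round(u))]),1))
im,d=camera('wrist'); cv2.imwrite('pics/w2.png',im[:,:,::-1])
for o in models.spot_point('key_red_top','wrist')[:1]: print(o)
E
```

```text
[453.05687954 -75.68232972  46.54241649] 4.9
(357, 325) [446.7 -86.1  77.4]
(350, 300) [442.5 -85.3  92.8]
(365, 325) [449.  -88.6  78.1]
(357, 372) [457.7 -75.2  35.9]
(357, 390) [450.3 -85.   36.9]
{'position': [276.0, 245.1], 'p': 0.6}
```

View pics/w2.png

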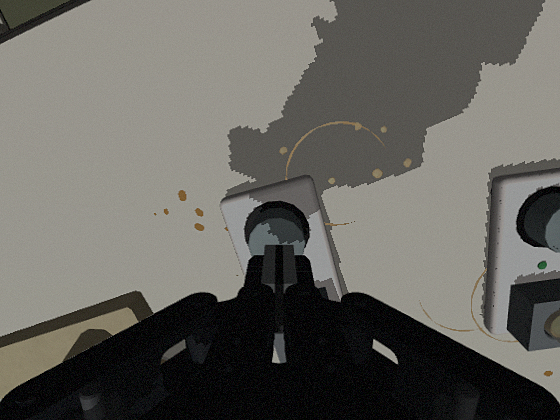

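```bash
python3 - <<'E'
from h import *
st=r.get_state(); im,d=camera('wrist')
c=calibration('wrist'); print(c)
for uv in ((278,213),(270,235),(285,235),(268,262),(292,262),(240,200),(150,190),(400,250)):
    print(uv,d[uv[1],uv[0]],np.round(world('wrist',uv,depth=d[uv[1],uv[0]],st=st),1))
T=np.array(c['T_tool_cam'])
for z in (0,17):
    p=np.linalg.inv(T)@[0,0,z,1]; print(z,p,c['cx']+c['fx']*p[0]/-p[2],c['cy']+c['fy']*-p[1]/-p[2])
cs=calibration('scene');P=np.linalg.inv(np.array(cs['world_from_camera']))
for z in (46.5,29.5,60,75):
    p=P@[453,-75.7,z,1]; print(z,cs['cx']+cs['fx']*p[0]/-p[2],cs['cy']+cs['fy']*-p[1]/-p[2],cs['k1'])
E
```

```text
{'fx': 328.60509456863355, 'fy': 328.60509456863355, 'cx': 278.74703148914807, 'cy': 200.575592623742, 'k1': -0.03532327584544627, 'T_tool_cam': array([[ 5.32803245e-06,  9.56671542e-01,  2.91169299e-01,
         7.42265451e+01],
       [ 9.99999974e-01,  6.09537190e-05, -2.18569474e-04,
        -1.64878226e-01],
       [-2.26847048e-04,  2.91169293e-01, -9.56671517e-01,
        -1.60653453e+02],
       [ 0.00000000e+00,  0.00000000e+00,  0.00000000e+00,
         1.00000000e+00]])}
(278, 213) 187.6022 [440.9 -71.8  29.9]
(270, 235) 183.3348 [449.1 -79.6  37.5]
(285, 235) 182.83086 [451.8 -71.6  37.9]
(268, 262) 133.83514 [441.  -76.   86.5]
(292, 262) 134.43648 [444.7 -66.9  86. ]
(240, 200) 199.58107 [429.5 -92.2  16.2]
(150, 190) 215.17026 [ 406.6 -149.    -0.6]
(400, 250) 227.44357 [ 5.058e+02 -5.300e+00 -3.000e-01]
0 [ 1.28038979e-01 -2.42330611e+01 -1.75305109e+02  1.00000000e+00] 278.98703739016634 245.99986668695828
17 [ 1.24182579e-01 -1.92831831e+01 -1.91568525e+02  1.00000000e+00] 278.9600467956502 233.65280197484896
46.5 309.71408258174625 311.45048588578857 -0.02298133694253898
29.5 309.30008116227305 317.18872598542083 -0.02298133694253898
60 310.0481899828695 306.81961169905594 -0.02298133694253898
75 310.425101821901 301.5954493483342 -0.02298133694253898
```

```bash
python3 - <<'E'
from h import *
im,d=camera('wrist'); c=calibration('wrist')
I=dict(eef_pos=[0,0,0],tool_rot=np.eye(3))
for u in (268,292):
  for v in range(240,276,4): print((u,v),np.round(world('wrist',(u,v),depth=d[v,u],st=I),0),end=' ')
  print()
im,d=camera('scene')
for v in range(296,316):
  print(v,[list(np.round(world('scene',(u,v),depth=d[v,u]))) for u in (309,311,313)])
E
```

```text
(268, 240) [-0. -6.  9.] (268, 244) [-2. -6.  8.] (268, 248) [ 11.  -5. -26.] (268, 252) [ 11.  -5. -31.] (268, 256) [ 11.  -5. -33.] (268, 260) [ 11.  -5. -37.] (268, 264) [ 11.  -4. -41.] (268, 268) [ 11.  -4. -45.] (268, 272) [ 10.  -4. -46.] 
(292, 240) [-1.  7.  9.] (292, 244) [-3.  7.  9.] (292, 248) [ 11.   6. -26.] (292, 252) [ 11.   6. -29.] (292, 256) [ 11.   5. -34.] (292, 260) [ 11.   5. -37.] (292, 264) [ 11.   5. -40.] (292, 268) [ 11.   5. -45.] (292, 272) [ 11.   5. -48.] 
296 [[np.float64(430.0), np.float64(-98.0), np.float64(118.0)], [np.float64(430.0), np.float64(-104.0), np.float64(123.0)], [np.float64(425.0), np.float64(-116.0), np.float64(134.0)]]
297 [[np.float64(431.0), np.float64(-96.0), np.float64(114.0)], [np.float64(429.0), np.float64(-106.0), np.float64(122.0)], [np.float64(428.0), np.float64(-113.0), np.float64(128.0)]]
298 [[np.float64(442.0), np.float64(-84.0), np.float64(96.0)], [np.float64(428.0), np.float64(-108.0), np.float64(121.0)], [np.float64(433.0), np.float64(-108.0), np.float64(119.0)]]
299 [[np.float64(443.0), np.float64(-82.0), np.float64(
[... 2283 characters left out ...]
4(459.0), np.float64(-66.0), np.float64(34.0)], [np.float64(460.0), np.float64(-71.0), np.float64(37.0)], [np.float64(464.0), np.float64(-74.0), np.float64(38.0)]]
313 [[np.float64(455.0), np.float64(-72.0), np.float64(37.0)], [np.float64(458.0), np.float64(-74.0), np.float64(38.0)], [np.float64(463.0), np.float64(-76.0), np.float64(37.0)]]
314 [[np.float64(452.0), np.float64(-75.0), np.float64(38.0)], [np.float64(456.0), np.float64(-77.0), np.float64(38.0)], [np.float64(459.0), np.float64(-80.0), np.float64(39.0)]]
315 [[np.float64(452.0), np.float64(-75.0), np.float64(36.0)], [np.float64(455.0), np.float64(-78.0), np.float64(37.0)], [np.float64(459.0), np.float64(-81.0), np.float64(37.0)]]
```

Both cameras agree that the real fingertips are about 25 mm behind the stated TCP, at z≈70 now, not 17 mm ahead of it. I'll trust the pictures: contact is expected at TCP z≈14. I'll also align the tool with the dock so the gripper body clears the vial.

```bash
python3 -m creep '[[0,0,0.03,-0.08,-1],[0,0,0.03,-0.08,-1],[0,0,0.04,0,-1],[0,0,0,0,-1],[0,0,0,0,-1]]'; python3 - <<'E'
from h import *
im,d=camera('scene'); cv2.imwrite('pics/s2.png',cv2.resize(im[250:350,250:380],None,fx=6,fy=6)[:,:,::-1])
for v in range(306,316): print(v,[[float(x) for x in np.round(world('scene',(u,v),depth=d[v,u]))] for u in (309,311)])
E
```

```text
t: 5.65
eef_pos: [452.8, -75.6, 26.4]
tool_rot: [[-0.993, 0.116, -0.001], [0.116, 0.993, 0.0], [0.001, 0.0, -1.0]]
wrist_force: [0.8, -0.1, -0.1]
gripper_width: -0.0
grip_force: 0.0
306 [[444.0, -83.0, 72.0], [444.0, -89.0, 77.0]]
307 [[444.0, -83.0, 69.0], [447.0, -87.0, 71.0]]
308 [[444.0, -83.0, 67.0], [445.0, -89.0, 71.0]]
309 [[443.0, -85.0, 66.0], [446.0, -88.0, 67.0]]
310 [[446.0, -81.0, 59.0], [446.0, -88.0, 64.0]]
311 [[444.0, -84.0, 59.0], [446.0, -89.0, 62.0]]
312 [[444.0, -85.0, 57.0], [445.0, -90.0, 61.0]]
313 [[444.0, -84.0, 53.0], [446.0, -89.0, 55.0]]
314 [[446.0, -83.0, 48.0], [452.0, -82.0, 44.0]]
315 [[452.0, -75.0, 36.0], [455.0, -79.0, 38.0]]
```

View pics/s2.png

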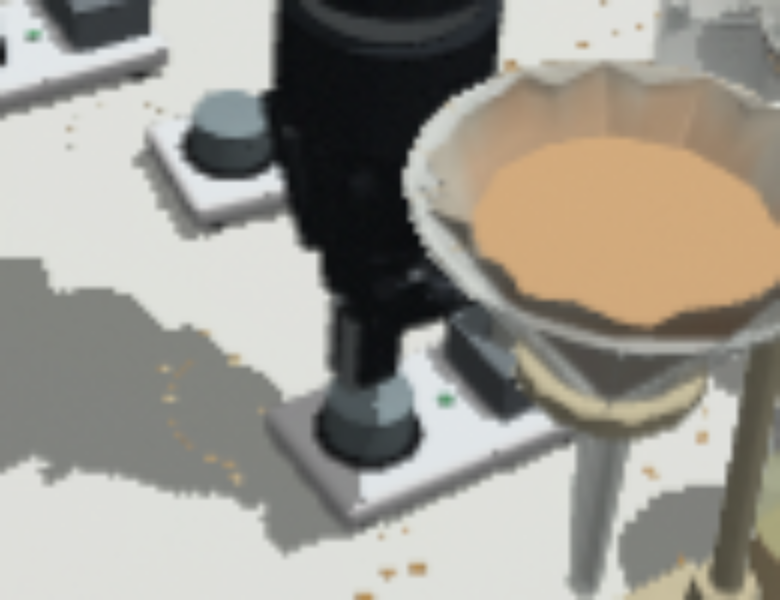

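The tips are now just above the red key at crop (370,378), z≈50, and the vial side is clear. Creeping down until the force shows.

```bash
python3 -m creep '[[0,0,0.02,0,-1],[0,0,0.02,0,-1],[0,0,0,0,-1]]'; python3 -m creep '[[0,0,0.01,0,-1],[0,0,0,0,-1]]'; python3 -m creep '[[0,0,0.01,0,-1],[0,0,0,0,-1]]';python3 -m creep '[[0,0,0.01,0,-1],[0,0,0,0,-1]]'
```

```text
t: 6.0
eef_pos: [453.4, -75.8, 18.4]
tool_rot: [[-0.993, 0.115, 0.001], [0.115, 0.993, -0.0], [-0.001, -0.0, -1.0]]
wrist_force: [-0.2, -0.2, 0.1]
gripper_width: -0.0
grip_force: 0.1
t: 6.2
eef_pos: [453.4, -75.8, 16.6]
tool_rot: [[-0.993, 0.115, 0.0], [0.115, 0.993, -0.0], [-0.0, -0.0, -1.0]]
wrist_force: [0.6, -0.4, 1.3]
gripper_width: -0.3
grip_force: 0.8
t: 6.4
eef_pos: [453.4, -75.8, 14.6]
tool_rot: [[-0.993, 0.115, 0.001], [0.115, 0.993, -0.0], [-0.001, -0.0, -1.0]]
wrist_force: [0.9, 0.3, 2.8]
gripper_width: -0.3
grip_force: 1.3
t: 6.6
eef_pos: [453.4, -75.8, 12.5]
tool_rot: [[-0.993, 0.115, 0.0], [0.115, 0.993, -0.0], [-0.0, -0.0, -1.0]]
wrist_force: [1.5, -0.0, 2.5]
gripper_width: -0.1
grip_force: 1.4
```

```bash
python3 -m creep '[[0,0,0.01,0,-1],[0,0,0,0,-1]]'; python3 -m creep '[[0,0,0.01,0,-1],[0,0,0,0,-1]]'; python3 -m creep '[[0,0,-0.1,0,-1],[0,0,-0.2,0,-1],[0.25,0,-0.2,0,-1],[0,0,0,0,-1]]'; python3 - <<'E'
from h import *
for n in ('scene','top','wrist'):
    st=r.get_state(); im,d=camera(n)
    for o in models.regions_of('key_red','%s'%n)[:1]:
        m=cv2.erode(o['pixels'].astype(np.uint8),np.ones((3,3)))>0; vs=np.argwhere(m)
        Z=np.array([world(n,(u,v),depth=d[v,u],st=st) for v,u in vs]); print(n,o['p'],o['extent'],len(Z),np.percentile(Z[:,2],[20,50,80,95]) if len(Z) else '')
    if n=='wrist':cv2.imwrite('pics/w3.png',im[:,:,::-1])
    for k in ('key_black','key_white'):
      for o in models.regions_of(k,n)[:1]:
        vs=np.argwhere(cv2.erode(o['pixels'].astype(np.uint8),np.ones((3,3)))>0)
        if len(vs): Z=np.array([world(n,(u,v),depth=d[v,u],st=st) for v,u in vs]); print(k,o['p'],np.median(Z,0),np.percentile(Z[:,2],[50,80,95]))
E
```

```text
t: 6.8
eef_pos: [453.4, -75.8, 10.5]
tool_rot: [[-0.993, 0.115, 0.0], [0.115, 0.993, -0.0], [-0.0, -0.0, -1.0]]
wrist_force: [1.2, 0.5, 3.7]
gripper_width: -0.1
grip_force: 1.4
t: 7.0
eef_pos: [453.3, -75.8, 8.6]
tool_rot: [[-0.993, 0.115, 0.0], [0.115, 0.993, -0.0], [-0.0, -0.0, -1.0]]
wrist_force: [1.2, 0.1, 3.0]
gripper_width: -0.1
grip_force: 1.6
t: 7.4
eef_pos: [411.6, -70.4, 102.1]
tool_rot: [[-0.993, 0.115, -0.0], [0.115, 0.993, -0.0], [0.0, -0.0, -1.0]]
wrist_force: [-0.5, 0.1, -0.5]
gripper_width: -0.4
grip_force: 0.0
scene 0.68 [296.6, 273.3, 51.2, 24.0] 159 [15.5884893  17.75527259 31.67888564 39.15059064]
key_black 0.42 [438.1695097  193.13355092  35.69555957] [35.69555957 37.49861313 38.89827716]
key_white 0.74 [486.30368445 349.81436236  18.93134922] [18.93134922 32.5312268  38.04515946]
top 0.46 [405.2, 258.4, 11.1, 12.9] 102 [26.0224427  27.62912282 29.39660547 30.90618432]
key_black 0.48 [443.17523447 201.26361358  39.85598305] [39.85598305 41.41849417 42.47210433]
key_white 0.45 [505.11301159  85.26877095  39.44817176] [39.44817176 40.74923832 42.72413228]
wrist 0.59 [276.6, 241.8, 38.2, 20.0] 248 [24.30474461 25.05533085 25.73190387 26.29712828]
key_white 0.69 [500.24899374  80.06818757  36.81547919] [36.81547919 37.63483329 38.31316066]
```

View pics/w3.png

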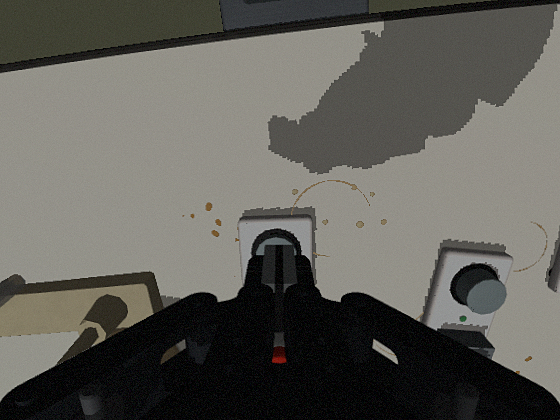

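The red key is down about 11.5 mm: its top is at z≈27.6, against 39.4 for the unpressed white key. In the picture it lies half behind the fingers near (277,242). Contact was therefore at TCP ≈19.5, so the next presses stop at about 11. Now to blue, with a wrist check on the way.

```bash
python3 -m creep '[[0,0.215,-0.06,0,-1],[0,0.215,-0.06,0,-1],[0,0.215,-0.06,0,-1],[0,0.215,-0.06,0,-1],[0,0.215,-0.06,0,-1]]'; python3 -m creep '[[0,0.215,0,0,-1],[0,0.215,0,0,-1],[0,0.215,0,0,-1],[0,0.215,0,0,-1],[0,0.215,0,0,-1]]'; python3 -m creep '[[0,0,0,-0.08,-1],[0,0,0,-0.08,-1],[0,0,0,-0.07,-1],[0,0,0,0,-1]]'; python3 - <<'E'
from h import *
st=r.get_state(); n='wrist'; im,d=camera(n)
cv2.imwrite('pics/w4.png',im[:,:,::-1])
for o in models.regions_of('key_blue',n)[:2]:
    vs=np.argwhere(o['pixels']); Z=np.array([world(n,(u,v),depth=d[v,u],st=st) for v,u in vs]); top=Z[Z[:,2]>34]
    print(o['p'],o['extent'],(top.max(0)+top.min(0))/2,top.mean(0))
for t,z in (('key_blue_top',39),('socket_blue',20)):
  for o in models.spot_point(t,n)[:1]: print(t,o,world(n,o['position'],z=z,st=st))
print(delta((464,357,60)))
E
```

```text
t: 8.5
eef_pos: [438.9, 144.1, 160.3]
tool_rot: [[-0.993, 0.115, 0.0], [0.115, 0.993, -0.0], [-0.0, -0.0, -1.0]]
wrist_force: [1.3, -0.3, 0.2]
gripper_width: -0.3
grip_force: 0.0
t: 9.0
eef_pos: [463.4, 357.8, 159.5]
tool_rot: [[-0.993, 0.114, -0.0], [0.114, 0.993, -0.0], [0.0, -0.0, -1.0]]
wrist_force: [0.4, -0.1, -0.3]
gripper_width: 0.1
grip_force: 0.0
t: 9.4
eef_pos: [463.4, 356.1, 159.4]
tool_rot: [[-0.974, -0.228, -0.001], [-0.228, 0.974, -0.0], [0.001, -0.0, -1.0]]
wrist_force: [0.2, -0.2, -0.1]
gripper_width: -0.1
grip_force: 0.0
0.63 [280.2, 185.8, 38.0, 37.6] [435.08291627 355.62748272 177.05169074] [462.45098709 356.35580074  37.80058826]
key_blue_top {'position': [279.3, 190.5], 'p': 0.8} [465.06424806 356.87548871  39.        ]
socket_blue {'position': [280.3, 244.8], 'p': 0.79} [524.32765314 371.86530072  20.        ]
[-0.00341586  0.00540545  0.49865158]
```

View pics/w4.png

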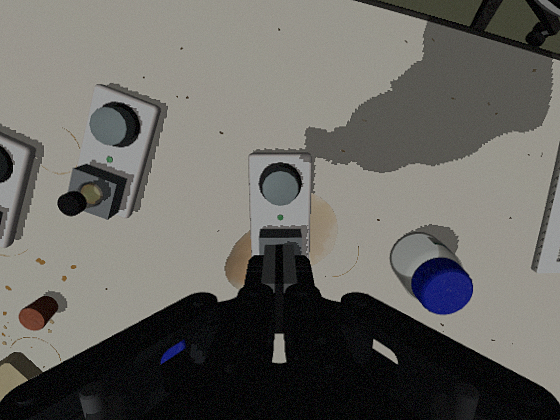

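The blue key sits at (280,185), dead ahead of the aligned tool, and the position agrees. Descending.

```bash
python3 -m creep '[[0,0,0.2,0,-1],[0,0,0.2,0,-1],[0,0,0.15,0,-1],[0,0,0.07,0,-1],[0,0,0,0,-1]]'; python3 -m creep '[[0,0,0.02,0,-1],[0,0,0,0,-1],[0,0,0,0,-1]]'
```

```text
t: 10.1
eef_pos: [462.2, 355.0, 34.1]
tool_rot: [[-0.974, -0.227, -0.003], [-0.227, 0.974, -0.002], [0.004, -0.001, -1.0]]
wrist_force: [-0.7, 0.2, 0.3]
gripper_width: 0.2
grip_force: 0.0
t: 10.4
eef_pos: [464.6, 356.5, 33.3]
tool_rot: [[-0.974, -0.228, 0.002], [-0.228, 0.974, 0.001], [-0.002, 0.001, -1.0]]
wrist_force: [0.0, 0.2, 0.5]
gripper_width: -0.0
grip_force: 0.0
```

```bash
python3 -m creep '[[0,0,0.02,0,-1],[0,0,0.02,0,-1],[0,0,0.01,0,-1],[0,0,0.01,0,-1],[0,0,0,0,-1]]'; python3 -m creep '[[0,0,0.01,0,-1],[0,0,0.01,0,-1],[0,0,0.01,0,-1],[0,0,0,0,-1]]'; python3 -m creep '[[0,0,0.01,0,-1],[0,0,0,0,-1]]'
```

```text
t: 10.9
eef_pos: [463.4, 355.9, 19.6]
tool_rot: [[-0.974, -0.228, -0.0], [-0.228, 0.974, -0.0], [0.0, -0.0, -1.0]]
wrist_force: [-0.8, 0.3, -0.3]
gripper_width: -0.0
grip_force: 0.0
t: 11.3
eef_pos: [463.6, 355.9, 13.7]
tool_rot: [[-0.974, -0.228, -0.0], [-0.228, 0.974, 0.0], [0.0, 0.0, -1.0]]
wrist_force: [-0.5, -0.1, 2.8]
gripper_width: -0.3
grip_force: 1.2
t: 11.5
eef_pos: [463.5, 355.9, 11.7]
tool_rot: [[-0.974, -0.228, -0.0], [-0.228, 0.974, -0.0], [0.0, -0.0, -1.0]]
wrist_force: [-1.9, -0.1, 3.6]
gripper_width: 0.2
grip_force: 1.5
```

```bash
python3 -m creep '[[0,0,0.01,0,-1],[0,0,0,0,-1]]'; python3 -m creep '[[0,0,-0.1,0,-1],[0,0,-0.2,0,-1],[0,0,-0.2,0,-1],[0,0,-0.2,0,-1],[0,0,-0.05,0,-1]]'; python3 - <<'E'
from h import *
for n in ('wrist','top'):
    im,d=camera(n); st=r.get_state()
    for k in (('key_blue',) if n=='wrist' else ('key_blue','key_white','key_black','key_red')):
      for o in models.regions_of(k,n)[:2]:
        vs=np.argwhere(cv2.erode(o['pixels'].astype(np.uint8),np.ones((3,3)))>0)
        if len(vs): Z=np.array([world(n,(u,v),depth=d[v,u],st=st) for v,u in vs]); print(n,k,o['p'],np.median(Z,0),np.percentile(Z[:,2],[50,80,95]))
print(delta((505,86,160)))
E
```

```text
t: 11.7
eef_pos: [463.6, 356.0, 9.7]
tool_rot: [[-0.974, -0.228, 0.0], [-0.228, 0.974, 0.0], [-0.0, 0.0, -1.0]]
wrist_force: [-1.3, 0.2, 3.8]
gripper_width: -0.1
grip_force: 1.6
t: 12.2
eef_pos: [466.2, 357.5, 164.3]
tool_rot: [[-0.974, -0.228, 0.007], [-0.228, 0.974, 0.004], [-0.007, 0.002, -1.0]]
wrist_force: [1.0, 0.7, 0.5]
gripper_width: -0.1
grip_force: 0.0
wrist key_blue 0.58 [462.10469676 356.87144496  26.53788797] [26.53788797 27.17104034 27.82908715]
top key_white 0.7 [504.76509909  85.47240536  39.37324724] [39.37324724 41.04465552 42.80614082]
top key_black 0.69 [443.23258018 201.08650906  40.08184284] [40.08184284 41.31373784 42.35707373]
top key_red 0.64 [455.84351788 -77.8600029   28.18088188] [28.18088188 29.37803947 31.63616772]
[ 0.09998372 -1.35906807 -0.00959116]
```

Blue is down about 11 mm. Now white.

```bash
python3 -m creep '[[0.014,-0.194,0,0,-1],[0.014,-0.194,0,0,-1],[0.014,-0.194,0,0,-1],[0.014,-0.194,0,0,-1],[0.014,-0.194,0,0,-1]]'; python3 -m creep '[[0.014,-0.194,0,0,-1],[0.014,-0.194,0,0,-1],[0,0,0,0.08,-1],[0,0,0,0.08,-1],[0,0,0,0.08,-1]]'; python3 -m creep '[[0,0,0,0.08,-1],[0,0,0,0,-1],[0,0,0,0,-1]]'; python3 - <<'E'
from h import *
st=r.get_state(); n='wrist'; im,d=camera(n)
cv2.imwrite('pics/w5.png',im[:,:,::-1])
for o in models.regions_of('key_white',n)[:2]:
    vs=np.argwhere(cv2.erode(o['pixels'].astype(np.uint8),np.ones((3,3)))>0)
    if len(vs): Z=np.array([world(n,(u,v),depth=d[v,u],st=st) for v,u in vs]); print(o['p'],o['extent'],Z.mean(0))
for t,z in (('key_white_top',39),('socket_white',20)):
  for o in models.spot_point(t,n)[:1]: print(t,o,world(n,o['position'],z=z,st=st))
print(delta((505,85,30)))
E
```

```text
t: 13.05
eef_pos: [493.4, 162.2, 158.5]
tool_rot: [[-0.974, -0.228, -0.002], [-0.228, 0.974, -0.0], [0.002, 0.0, -1.0]]
wrist_force: [1.0, -0.9, 0.9]
gripper_width: 0.2
grip_force: 0.0
t: 13.55
eef_pos: [505.7, 86.4, 158.4]
tool_rot: [[-0.991, 0.136, -0.002], [0.136, 0.991, 0.0], [0.002, -0.0, -1.0]]
wrist_force: [-0.1, 0.0, -0.3]
gripper_width: -0.0
grip_force: 0.0
t: 13.85
eef_pos: [505.9, 87.0, 158.9]
tool_rot: [[-0.97, 0.245, -0.002], [0.245, 0.97, -0.0], [0.002, -0.0, -1.0]]
wrist_force: [0.2, -1.0, -0.4]
gripper_width: 0.2
grip_force: 0.0
0.57 [278.4, 185.6, 37.1, 39.1] [503.6624059   84.64654086  37.23493497]
key_white_top {'position': [278.3, 186.7], 'p': 0.9} [504.0184499   86.91044537  39.        ]
socket_white {'position': [276.9, 245.9], 'p': 0.64} [567.31989356  69.43476476  20.        ]
[ 0.00359912 -0.01154682  0.6478856 ]
```

View pics/w5.png

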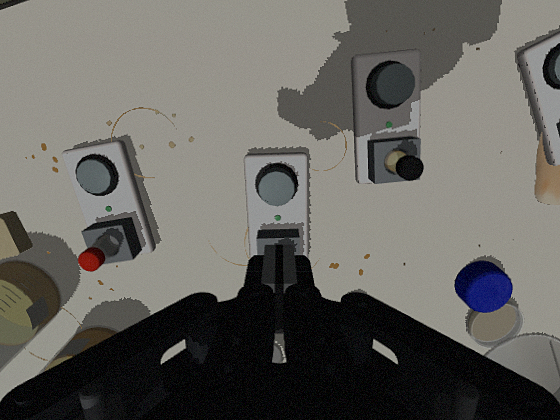

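The white key is centred at (278,185). Red is to the left, pressed, and black to the right. Descending.

```bash
python3 -m creep '[[0.005,-0.005,0.2,0,-1],[0,0,0.2,0,-1],[0,0,0.15,0,-1],[0,0,0.07,0,-1],[0,0,0,0,-1]]'; python3 -m creep '[[0,0,0.02,0,-1],[0,0,0.01,0,-1],[0,0,0,0,-1]]'
```

```text
t: 14.55
eef_pos: [503.1, 86.3, 33.7]
tool_rot: [[-0.969, 0.247, -0.005], [0.247, 0.969, -0.0], [0.004, -0.001, -1.0]]
wrist_force: [-0.1, -0.5, -0.1]
gripper_width: 0.1
grip_force: 0.0
t: 14.85
eef_pos: [505.9, 86.3, 30.5]
tool_rot: [[-0.969, 0.247, 0.001], [0.247, 0.969, -0.0], [-0.001, 0.0, -1.0]]
wrist_force: [-0.4, 0.5, -0.4]
gripper_width: 0.2
grip_force: 0.0
```

```bash
python3 -m creep '[[0,0,0.02,0,-1],[0,0,0.02,0,-1],[0,0,0.01,0,-1],[0,0,0.01,0,-1],[0,0,0,0,-1]]'; python3 -m creep '[[0,0,0.01,0,-1],[0,0,0.01,0,-1],[0,0,0,0,-1]]'
```

```text
t: 15.35
eef_pos: [505.3, 86.3, 17.7]
tool_rot: [[-0.969, 0.247, -0.0], [0.247, 0.969, -0.0], [0.0, -0.0, -1.0]]
wrist_force: [-0.2, 0.3, 0.5]
gripper_width: -0.2
grip_force: 0.5
t: 15.65
eef_pos: [505.3, 86.3, 13.7]
tool_rot: [[-0.969, 0.247, 0.0], [0.247, 0.969, 0.0], [-0.0, 0.0, -1.0]]
wrist_force: [0.1, 0.4, 2.2]
gripper_width: -0.3
grip_force: 1.1
```

```bash
python3 -m creep '[[0,0,0.01,0,-1],[0,0,0.01,0,-1],[0,0,0,0,-1]]'; python3 -m creep '[[0,0,-0.1,0,-1],[0,0,-0.2,0,-1],[0,0,-0.2,0,-1],[0,0,-0.2,0,-1],[0,0,-0.05,0,-1]]'; python3 -m creep '[[0,0,-0.05,0,-1],[0,0,0,0,-1],[0,0,0,0,-1]]'; python3 - <<'E'
from h import *
st=r.get_state()
for n in ('wrist','top'):
    im,d=camera(n)
    for k in (('key_white','key_red','key_black') if n=='wrist' else ('key_blue','key_white','key_black','key_red')):
      for o in models.regions_of(k,n)[:1]:
        vs=np.argwhere(cv2.erode(o['pixels'].astype(np.uint8),np.ones((3,3)))>0)
        if len(vs): Z=np.array([world(n,(u,v),depth=d[v,u],st=st) for v,u in vs]); print(n,k,o['p'],np.median(Z,0))
    if n=='top':
        for u,v in ((216,249),(406,258),(336,234),(284,260)): print(u,v,world(n,(u,v),depth=float(np.median(d[v-2:v+3,u-2:u+3]))))
        cv2.imwrite('pics/top_end.png',cv2.resize(im[180:290,180:440],None,fx=3,fy=3)[:,:,::-1])
E
```

```text
t: 15.95
eef_pos: [505.3, 86.3, 9.7]
tool_rot: [[-0.969, 0.247, 0.0], [0.247, 0.969, 0.0], [-0.0, 0.0, -1.0]]
wrist_force: [-0.4, -0.1, 2.2]
gripper_width: -0.2
grip_force: 1.3
t: 16.45
eef_pos: [508.0, 86.4, 163.9]
tool_rot: [[-0.969, 0.247, 0.007], [0.247, 0.969, 0.0], [-0.007, 0.002, -1.0]]
wrist_force: [0.9, -0.1, -0.4]
gripper_width: -0.2
grip_force: 0.0
t: 16.75
eef_pos: [504.4, 86.3, 168.4]
tool_rot: [[-0.969, 0.247, -0.002], [0.247, 0.969, -0.0], [0.002, -0.001, -1.0]]
wrist_force: [0.3, 0.1, -0.4]
gripper_width: 0.1
grip_force: 0.0
wrist key_white 0.69 [504.43660774  84.13653939  26.89974611]
wrist key_red 0.86 [455.25691725 -75.42154371  25.6249116 ]
wrist key_black 0.88 [443.12602331 198.8173897   37.22944486]
top key_blue 0.67 [463.59245047 356.70592469  29.22886034]
top key_black 0.65 [443.12866481 201.36295333  39.83625016]
top key_red 0.6 [504.0652028  193.33387308  74.9794691 ]
216 249 [463.31681035 357.0922347   29.38614061]
406 258 [442.05868978 121.47134554 668.20317299]
336 234 [505.62778504  85.97768806  29.52964458]
284 260 [443.10768657 203.32610861  40.26030335]
```

View pics/top_end.png

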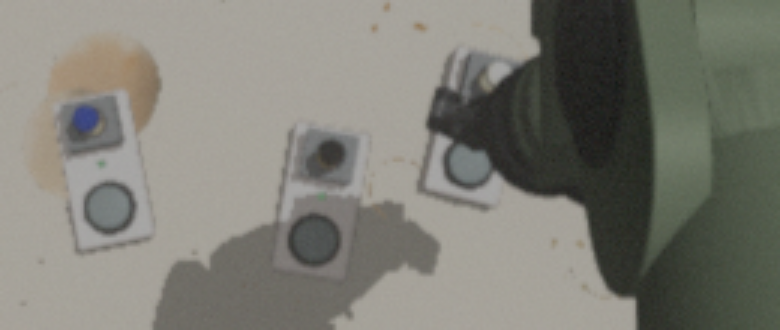

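All vials are standing, with the blue, black and white caps visible at crop (85,118), (330,152) and (498,75). Red, blue and white are down about 10–12 mm, black is up, and the arm is clear.

```bash
python3 -c "
from station import workorder
print(workorder.close_job())"
```

```text
the job is handed in; nothing more can be done
None
```

I pressed the red, blue and white keys in that order, each about 10–12 mm down (a little past the 7–10 mm ideal, with no hard stop felt). The black key is still up, and the job is handed in with no verdict returned.

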